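# Tip the muddler out of its storage tube

### The job

The wooden muddler has slipped down inside its square metal storage tube. Pick up the tube and tip its mouth down, close above the worktop, so that the muddler slides part of the way out (at least 25 mm, but it must not fall out), then lay the tube flat on the worktop with the muddler still sticking out and let go. Grip the muddler by its exposed end, draw it right out, leaving the tube lying flat on the worktop, and set it down (do not drop it) flat inside the shallow black tray, without disturbing the espresso cup, the teaspoon or the coffee pod.

Things in the scene. Friction and masses are not known exactly. Their poses are not given: they have to be found in the camera images.
- tube: Aluminium square tube lying flat, 180 mm long, 34 mm wide and high, walls 4 mm (bore 26 mm), 0.11 to 0.22 kg; end x = +90 mm is open, the other closed (5 mm wall, white cap). Origin: centre of the underside; x along the tube to the mouth (roughly to the robot's left), z up. Smooth bore: the muddler slides freely once tipped over 14 to 20 degrees, not below 13, and stops only against something.
- tube_mouth (a point): Centre of the open mouth, on the tube axis: x = 90 mm, z = 17 mm in the tube frame. Tipped 35 degrees with the mouth's lower edge some 20 mm above the worktop, the muddler stops with its end on the worktop and 40 to 100 mm of it out.
- muddler: Round wooden stick, 150 mm long, 18 mm diameter, 0.02 to 0.04 kg, three thin dark rings near one end; starts loose and wholly inside the tube, its ringed end 15 to 25 mm inside the mouth. Origin: its middle, on its axis; x along it to the ringed end, which comes out first. In the level tube its axis is 13 mm above the tube's underside.
- muddler_end (a point): Centre of the muddler's ringed end face, 75 mm from its middle: the end nearest the mouth.
- tray: Shallow black rectangular tray, fixed, 200 x 90 mm outside, 14 mm high, walls and floor 5 mm thick (inside 190 x 80 mm). Origin: centre of its underside; x is its long axis (across in front of the robot, turned up to 45 degrees either way), z up; floor at z = 5 mm. The muddler fits only roughly lengthwise, either way round.
- espresso_cup: Cream espresso cup with a handle, 62 x 91 x 56 mm high, standing beyond the work; origin at the centre of its underside. Leave alone.
- teaspoon: Small steel teaspoon, 130 x 26 x 11 mm, lying beyond the work; origin at the centre of its underside. Leave alone.
- coffee_pod: White coffee capsule, 37 mm wide, 26 mm high, standing beyond the work; origin at the centre of its underside. Leave alone.
There are look-alikes about, which are no part of the job. Several things have the shape of the tube; the one meant has the colours described above.

How it is judged:
On the way, in this order (a step that is already met when the one before it is completed fails the run):
1. the tube is off the worktop, tipped mouth down (more than 12 degrees), with the muddler's end slid 25 to 130 mm out of the mouth (angle between tube's own x axis and vertical above 1.78 rad and x of muddler_end in the frame of tube between 0.115 and 0.22 m and y of muddler_end in the frame of tube between -0.06 and 0.06 m), for 0.1 s.
2. the tube lies flat on the worktop, let go, with the muddler still in it and its end 25 to 130 mm out of the mouth (angle between tube's own x axis and vertical between 1.47 and 1.67 rad and height (world z) of tube_mouth below 0.025 m and x of muddler_end in the frame of tube between 0.115 and 0.22 m and y of muddler_end in the frame of tube between -0.06 and 0.06 m and contact force between the fingers and tube below 0.05 N and linear speed of tube below 0.02 m/s), for 0.2 s.
3. the muddler, held in the fingers, is drawn right out of the tube, which stays lying flat on the worktop (angle between tube's own x axis and vertical between 1.47 and 1.67 rad and height (world z) of tube_mouth below 0.025 m and contact force between the fingers and muddler above 0.3 N and x of muddler_end in the frame of tube above 0.235 m), for 0.1 s.
At the end, for the whole second after the job is handed in: The muddler lies flat, still and released on the tray floor inside its walls (middle within 30 mm of the tray centre lengthwise, 40 mm crosswise, axis 10 to 18 mm above the tray underside, level within 4 degrees); the tube lies flat (within 6 degrees) and still on the worktop (x of muddler in the frame of tray between -0.03 and 0.03 m and y of muddler in the frame of tray between -0.04 and 0.04 m and z of muddler in the frame of tray between 0.01 and 0.018 m and angle between muddler's own x axis and vertical between 1.5 and 1.64 rad and linear speed of each of muddler, tube below 0.02 m/s and contact force between the fingers and muddler below 0.05 N and angle between tube's own x axis and vertical between 1.47 and 1.67 rad and height (world z) of tube_mouth below 0.025 m); the robot touches nothing.
It fails at once if the espresso cup is pushed more than 30 mm from its place or tipped over (distance of espresso_cup from where it was at the start of the episode above 0.03 m or angle between espresso_cup's own z axis and vertical above 0.5 rad).
It fails at once if the teaspoon is pushed more than 30 mm from its place or tipped over (distance of teaspoon from where it was at the start of the episode above 0.03 m or angle between teaspoon's own z axis and vertical above 0.5 rad).
It fails at once if the coffee pod is pushed more than 30 mm from its place or tipped over (distance of coffee_pod from where it was at the start of the episode above 0.03 m or angle between coffee_pod's own z axis and vertical above 0.5 rad).
It fails at once if the muddler is dropped: let go over the tray with its middle more than 50 mm above the worktop (horizontal distance between muddler and tray below 0.1 m and height (world z) of muddler above 0.05 m and contact force between the fingers and muddler below 0.01 N).
It also fails if it takes over 54 s, if anything falls off the work surface, if the arm or the gripper's body presses on something with over 40 N, if the wrist force passes 120 N, or if a joint passes its speed limit or range.

### The arm

A 6-joint arm with a two-finger parallel gripper is mounted at the origin on a cart in front of the work surface, level with it; the furniture and walls round the work are solid. World frame = base frame: x ahead of the robot, y to its left, z up, the work surface at z = 0. Lengths are in m, angles in rad, forces in N, time in s.
With the tool pointing down it reaches from about 0.35 to 0.775 m from the base axis. Payload 5.5 kg.
Tool frame: the origin (TCP) lies at the very end of the fingers, on their centre line; the grasp point (between the pads) lies 19 mm behind it; z points along the fingers, y is the line along which they close (so a half turn about z gives the same grasp; the last joint's range is limited). The gripper opens to 85 mm and grips with 20 to 120 N. Pads are 22 mm wide; open, the fingers measure 114 mm over their backs; the gripper's body (76 mm by 85 mm) begins 54 mm behind the grasp point. The pads swing forward as they close: fully open they stand 13 mm farther back than shut.
Start: joints at [1.167, 0.313, 0.046, 1.304, 0, 1.431], TCP at [0.15, 0.555, 0.231] pointing down, gripper open.
Joint ranges: [-2.76, 2.76], [-0.86, 1.69], [-1.03, 1.26], [-2.2, 2.34], [-1.47, 1.5], [-3.14, 3.14]. Speed limits (rad/s): [2.57, 2.57, 3.14, 3.14, 3.14, 3.14].

### API

Orientations are given as a unit quaternion [w, x, y, z].
In Python, from workcell import env, cams, ticket, spotter gives the robot as it stands.
- The arm moves only by the tool jog_arm, never from a script. Its argument "increments" is a list that holds one entry, the list of rows, each a list of 7 numbers: the shift along the tool's x, y, z in units of 0.25 m (1.0 is 0.25 m), then the turn, a rotation vector about the tool's x, y, z in units of 180 degrees (1.0 is 180 degrees), then the closure in counts, from 0 (fully open) to 255 (shut). A call has 1 to 20 rows; each row shifts and turns the commanded pose from where the row before left it, along the tool's axes as they then stand; what a row does not reach is not made up. A row lasts 1/10 s, in which the tool goes at most 50 mm and 8.59 degrees, less where a joint would pass 70% of its speed; a pose out of reach is approached as far as the arm can. A call with a number of a shift or a turn outside -1 to 1 is refused whole. A call with a gripper value outside its range is refused whole. The fingers move at their own pace and stop on an object; "force" is the grip in N (left out, the last holds). Time passes only in rows, so rows that do not move let the fingers close. It gives the time, the measured TCP pose, the force, the opening and the grip force at its end, in the units of the state.
- env.get_state(): the state, without advancing time (a new reading comes with each control period).
- cams.read_camera(name): name is "scene" or "top" or "wrist"; returns a dict with "pixels" (420x560x3 uint8, red, green, blue), "fx", "fy", "cx", "cy" (pixels), "xyz" and "attitude" of the camera in the world; the wrist camera has in their place "mount" (4x4, takes a point from camera to tool coordinates, whose origin is the TCP and whose axes are the flange's). Camera axes: x right, y down, z forward; pixel columns grow to the right and rows downward; lengths in m; the calibration is good to about 2 mm. A picture is of the moment at which its call begins: read the wrist's pose just before it. There is no depth.
- ticket.hand_in(): hands the job in; it is judged then, once.
Trained networks look in the newest picture that a camera, given by its name, has taken for a name from the list of things; names that differ only in an ending like _2 or _b are one class to them, and where a whole thing is asked for, a point or a joint stands for the part that bears it (a point fixed in the world has none). Each returns a list of dicts, best first, with "conf" (0 to 1); they miss things now and then, are a little off and sometimes report something else, mostly with a low value. They report only what shows in the picture. A call takes as long as a camera call. They do not tell look-alikes from the thing itself.
- spotter.find_in(target, camera): "uv" ([column, row] in pixels, amid what is visible of it).
- spotter.cut_out(target, camera): "region" (420x560 bool, what is visible of it) and "uv" ([column, row] in pixels, amid what is visible of it).
- spotter.landmark_of(target, camera): "uv" ([column, row] in pixels: a listed point, or the origin of a listed thing).
The state is a dict: "clock": time; "joint_pos": joint angles; "qvel": joint speeds; "tau": joint torques, N m; "tcp_pos": TCP position; "orientation": TCP orientation; "wrist_force": force on the tool from outside, world axes, zero at the start; "ft_torque": the same for the moment, N m; "finger_gap": finger opening in m; "grip_force": force on a finger pad.
Only numpy, scipy, OpenCV 4.12 (cv2) and the standard library are available. Lean on these libraries where they do the work, as an engineer would, in place of code of your own. Each camera call takes 0.05 s, during which the arm holds its last target. There are 200 camera calls.

## Working session

There is one attempt and no reset: what is moved stays moved. The work goes in short steps, Python scripts to look and compute and a tool call to move; the robot and the scene stay as the last step left them, time stands still between calls to the robot, and variables do not carry over. Pictures are saved under pics/ and viewed, at most 10 in all, crops included, and the job is handed in when it is done.

Besides the shell and the picture viewer there is one more tool, called in YAML: its name, and indented under it one key for each argument. jog_arm: Moves the arm, as the interface text tells. Shifts and turns lie within -1 to 1; 1 stands for 0.25 m of shift or 180 degrees of turn. Its arguments: {"type":"object","properties":{"increments":{"type":"array"},"force":{"type":"number"}},"required":["increments"]}

```bash
mkdir -p pics; ls; cat > h.py <<'E'
import numpy as np,cv2
from scipy.spatial.transform import Rotation as R
from workcell import env,cams,ticket,spotter
def q2R(q): return R.from_quat([q[1],q[2],q[3],q[0]]).as_matrix()
def camRT(c,s=None):
    if 'mount' in c:
        T=np.eye(4);T[:3,:3]=q2R(s['orientation']);T[:3,3]=s['tcp_pos'];M=T@np.array(c['mount']);return M[:3,:3],M[:3,3]
    a=np.array(c['attitude']);return (q2R(a) if a.size==4 else a.reshape(3,3)),np.array(c['xyz'])
def ray(c,uv,z,s=None):
    Rm,t=camRT(c,s);d=Rm@np.array([(uv[0]-c['cx'])/c['fx'],(uv[1]-c['cy'])/c['fy'],1]);return t+d*(z-t[2])/d[2]
def proj(c,p,s=None):
    Rm,t=camRT(c,s);q=Rm.T@(np.array(p)-t);return np.array([c['fx']*q[0]/q[2]+c['cx'],c['fy']*q[1]/q[2]+c['cy']])
def save(c,n): cv2.imwrite('pics/'+n,c['pixels'][:,:,::-1])
E
python3 - <<'E'
from h import *
s=env.get_state();print(s)
zs=dict(tube=.017,tube_mouth=.017,tray=.007,espresso_cup=.03,teaspoon=.005,coffee_pod=.013,muddler=.013)
ims=[]
for n in ['top','scene']:
    c=cams.read_camera(n);ims.append(c['pixels']);save(c,n+'0.png');print(n,c['fx'],c['cx'],c['cy'],c['xyz'],c['attitude'])
    for k,z in zs.items():
        for d in spotter.landmark_of(k,n)[:5]: print(n,k,round(d['conf'],2),np.round(d['uv']),ray(c,d['uv'],0 if k not in('tube_mouth',) else .017).round(3))
E
```

```text
pics
{'clock': 0.0, 'joint_pos': array([ 1.16740640e+00,  3.14022117e-01,  4.49351684e-02,  1.30361575e+00,
       -5.66570064e-06,  1.43119020e+00]), 'qvel': array([ 0.00051661, -0.00211879,  0.00016239, -0.00122929, -0.00126456,
        0.00041116]), 'tau': array([-4.04748462e-04, -4.80632257e+01,  2.98531061e+01,  1.94181455e-02,
       -2.34830532e-04, -1.34956383e-05]), 'tcp_pos': array([0.14972323, 0.55460579, 0.23037863]), 'orientation': array([-2.52891008e-04,  1.31509783e-01,  9.91314414e-01, -9.19029062e-04]), 'wrist_force': array([-0.36727135,  0.31394795,  0.77182585]), 'ft_torque': array([-0.02726255,  0.03793931, -0.00307075]), 'grip_force': 0.0, 'finger_gap': 0.08508715664104594}
top 409.84506912162715 275.59144451184085 206.2770064302294 [0.42309989 0.02847672 0.87755236] [ 0.0577411  -0.70097234  0.70933875 -0.04628482]
top tube 0.98 [239. 290.] [0.377 0.121 0.   ]
top tube 0.84 [401. 196.] [ 0.573 -0.23   0.   ]
top tube_mouth 0.86 [369. 204.] [ 0.552 -0.156  0.017]
top tube_mouth 0.65 [220. 334.] [0.291 0.158 0.017]
top espresso_cup 0.93 [296. 124.] [ 0.737 -0.006  0.   ]
top teaspoon 0.78 [351. 128.] [ 0.727 -0.128  0.   ]
top coffee_pod 0.67 [238. 134.] [0.717 0.124 0.   ]
scene 402.49383834053515 281.79051239530634 206.48897999465947 [ 0.20821265 -0.29171776  0.75068195] [-0.28083748  0.88012798 -0.36456626  0.11660397]
scene tube 0.62 [397. 308.] [ 0.573 -0.244  0.   ]
scene tube 0.59 [199. 254.] [0.375 0.12  0.   ]
scene tube_mouth 0.96 [158. 263.] [0.299 0.155 0.017]
scene tube_mouth 0.55 [358. 277.] [ 0.564 -0.152  0.017]
scene tray 0.86 [226. 164.] [0.579 0.274 0.   ]
scene espresso_cup 0.66 [354. 194.] [ 0.732 -0.008  0.   ]
scene teaspoon 0.78 [397. 223.] [ 0.736 -0.127  0.   ]
scene coffee_pod 0.54 [310. 164.] [0.725 0.127 0.   ]
scene muddler 0.15 [354. 193.] [ 0.733 -0.007  0.   ]
```

View pics/top0.png

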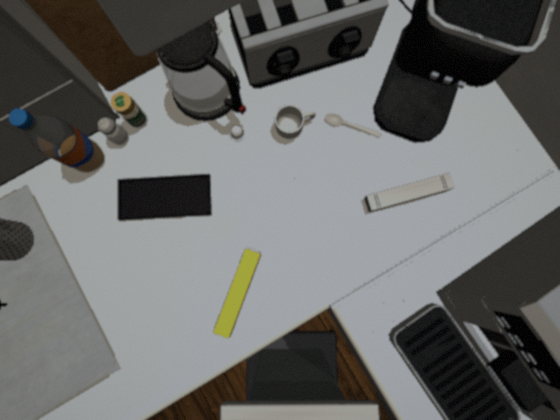

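View pics/scene0.png

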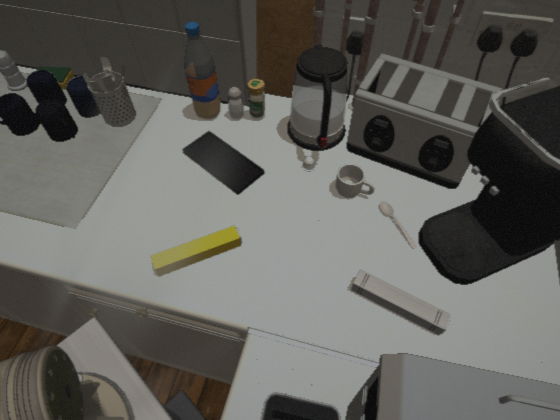

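Candidates: the yellow bar at top (239,290)/scene (199,254), and the grey-silver tube with a white end at top (408,193)/scene (399,300). The silver one fits: it's aluminium, has a white cap on the right, and its dark mouth at top (368,204) faces left. The black tray is at top (165,197). I'll confirm with a crop and measure.

```bash
python3 - <<'E'
from h import *
for n in ['top','scene']:
    c=cams.read_camera(n)
    if n=='top':
        cv2.imwrite('pics/crop1.png',cv2.resize(c['pixels'][160:235,340:480,::-1],None,fx=5,fy=5,interpolation=cv2.INTER_CUBIC))
    for k,z in (('tube',.034),('tray',.014)):
        for d in spotter.cut_out(k,n)[:3]:
            m=d['region'].astype(np.uint8);cs,_=cv2.findContours(m,0,2)
            if not cs: continue
            ct=max(cs,key=cv2.contourArea)[:,0]
            w=np.array([ray(c,u,z)[:2] for u in ct])*1000
            r=cv2.minAreaRect(w.astype(np.float32));print(n,k,round(d['conf'],2),np.round(d['uv']),np.round(r[0],1),np.round(r[1],1),round(r[2],1))
    g=c['pixels'].max(2)<45;nn,l,st,ce=cv2.connectedComponentsWithStats(g.astype(np.uint8))
    for i in range(1,nn):
        if 1500<st[i,4]<9000:
            ct=max(cv2.findContours((l==i).astype(np.uint8),0,2)[0],key=cv2.contourArea)[:,0]
            r=cv2.minAreaRect((np.array([ray(c,u,.014)[:2] for u in ct])*1000).astype(np.float32));print(' dark',n,ce[i].round(),np.round(r[0],1),np.round(r[1],1),round(r[2],1))
E
```

```text
top tube 0.82 [235. 295.] [375.  120.4] [ 36.9 184.1] 68.5
top tube 0.62 [408. 192.] [ 574.3 -235.5] [ 37.8 190.8] 14.3
top tray 0.74 [166. 198.] [575.1 281.9] [ 91.5 201.7] 2.7
 dark top [493.  17.] [ 965.4 -447. ] [246.4 110. ] 88.7
 dark top [30. 62.] [830.3 595.4] [391.7 178.7] 46.4
 dark top [151.  57.] [881.7 346.1] [476.1 242.9] 85.1
 dark top [313.  56.] [894.4 -30.3] [ 78.9 276.4] 17.2
 dark top [164. 197.] [575.2 280.9] [ 86.3 195.1] 2.7
 dark top [453. 370.] [ 204.7 -312.7] [260.8 117.4] 33.4
 dark top [524. 365.] [ 225.2 -449.9] [233.9 119. ] 35.1
 dark top [297. 370.] [231.1   4.9] [200.1 144.2] 90.0
scene tube 0.77 [403. 304.] [ 569.4 -241.6] [ 50.1 181.6] 14.6
scene tube 0.73 [196. 252.] [371.7 113.7] [ 53.9 182. ] 69.6
scene tube 0.63 [392. 217.] [ 713.6 -135.4] [125.4  24.3] 73.0
scene tray 0.62 [223. 162.] [572.8 279.1] [ 97.1 207.1] 3.9
 dark scene [321.  84.] [935.9 288. ] [453.9 151.8] 38.1
 dark scene [ 39. 109.] [333.1 788.6] [331.5 172.4] 74.3
 dark scene [539. 117.] [1271.2 -173.6] [296.9 147.5] 23.2
 dark scene [407. 151.] [933.3 -14.9] [165.7 279.7] 17.2
 dark scene [ 63. 388.] [48.5 78.5] [137.4  53.1] 75.5
```

View pics/crop1.png

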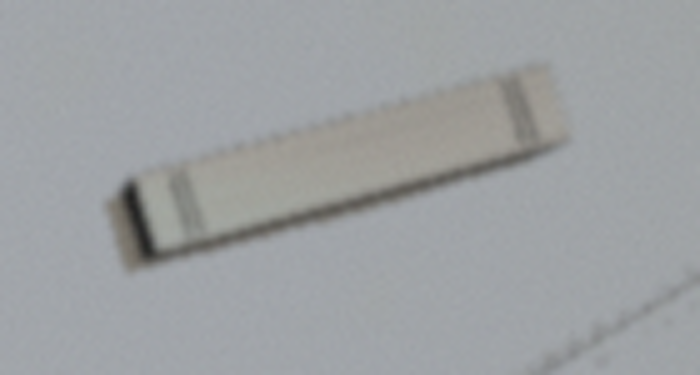

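The crop confirms it: aluminium body, dark open mouth at crop (140,215), white cap end at crop (570,135). Moving over it.

jog_arm:
  increments:
    - [[-0.123, -0.131, 0.0, 0, 0, 0, 0], [-0.123, -0.131, 0.0, 0, 0, 0, 0], [-0.123, -0.131, 0.0, 0, 0, 0, 0], [-0.123, -0.131, 0.0, 0, 0, 0, 0], [-0.123, -0.131, 0.0, 0, 0, 0, 0], [-0.123, -0.131, 0.0, 0, 0, 0, 0], [-0.123, -0.131, 0.0, 0, 0, 0, 0], [-0.123, -0.131, 0.0, 0, 0, 0, 0], [-0.123, -0.131, 0.0, 0, 0, 0, 0], [-0.123, -0.131, 0.0, 0, 0, 0, 0], [-0.123, -0.131, 0.0, 0, 0, 0, 0], [-0.123, -0.131, 0.0, 0, 0, 0, 0], [-0.123, -0.131, 0.0, 0, 0, 0, 0], [-0.123, -0.131, 0.0, 0, 0, 0, 0], [-0.123, -0.131, 0.0, 0, 0, 0, 0], [-0.123, -0.131, 0.0, 0, 0, 0, 0], [-0.123, -0.131, 0.0, 0, 0, 0, 0], [-0.123, -0.131, 0.0, 0, 0, 0, 0], [-0.123, -0.131, 0.0, 0, 0, 0, 0], [-0.123, -0.131, 0.0, 0, 0, 0, 0]]

```text
clock: 3.1
tcp_pos: [0.5735, -0.2394, 0.2313]
orientation: [0.0, 0.132, 0.991, 0.0]
wrist_force: [1.0, 0.5, 0.1]
finger_gap: 0.085
grip_force: 0.0
```

jog_arm:
  increments:
    - [[0, 0, 0, 0, 0, 0.042, 0], [0, 0, 0, 0, 0, 0.042, 0], [0, 0, 0, 0, 0, 0.042, 0], [0, 0, 0, 0, 0, 0.042, 0], [0, 0, 0, 0, 0, 0.042, 0], [0, 0, 0, 0, 0, 0.042, 0], [0, 0, 0, 0, 0, 0.042, 0], [0, 0, 0, 0, 0, 0.042, 0], [0, 0, 0, 0, 0, 0, 0], [0, 0, 0, 0, 0, 0, 0]]

```text
clock: 4.1
tcp_pos: [0.5729, -0.2376, 0.2312]
orientation: [-0.0, 0.612, 0.791, 0.0]
wrist_force: [1.4, -0.8, 0.3]
finger_gap: 0.0859
grip_force: 0.0
```

```bash
python3 - <<'E'
from h import *
s=env.get_state();c=cams.read_camera('wrist');save(c,'w1.png')
print(s['clock'],s['tcp_pos'],s['orientation'],s['joint_pos'].round(3));print(np.array(c['mount']).round(3))
for d in spotter.cut_out('tube','wrist')[:2]:
    ct=max(cv2.findContours(d['region'].astype(np.uint8),0,2)[0],key=cv2.contourArea)[:,0]
    r=cv2.minAreaRect((np.array([ray(c,u,.034,s)[:2] for u in ct])*1000).astype(np.float32));print(d['conf'],d['uv'],r)
for d in spotter.landmark_of('tube_mouth','wrist')[:2]: print(d,ray(c,d['uv'],.017,s))
for d in spotter.landmark_of('tube','wrist')[:2]: print(d,ray(c,d['uv'],.0,s))
E
```

```text
4.1 [ 0.57288025 -0.23756202  0.23122883] [-4.62280617e-05  6.11654125e-01  7.91125292e-01  4.24651799e-05] [-0.522  0.403  0.176  1.343  0.     0.794]
[[-0.    -0.965 -0.261  0.065]
 [ 1.    -0.     0.    -0.001]
 [-0.    -0.261  0.965 -0.142]
 [ 0.     0.     0.     1.   ]]
0.84 [282.3, 179.9] ((577.2708740234375, -239.3314208984375), (35.4506950378418, 181.54786682128906), 13.985906600952148)
{'uv': [284.8, 94.4], 'conf': 0.8} [ 0.55703873 -0.15481107  0.017     ]
{'uv': [286.6, 182.2], 'conf': 0.97} [ 0.58206538 -0.24056529  0.        ]
```

View pics/w1.png

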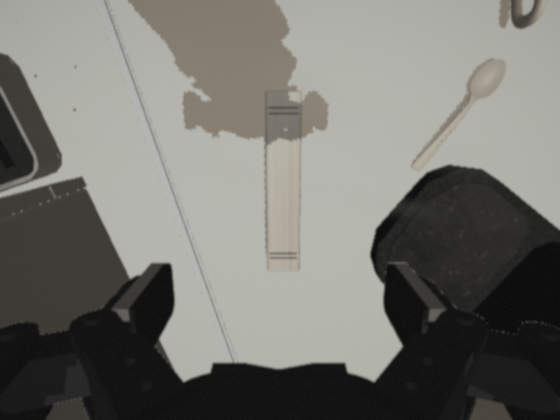

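Wrist picture: the tube's mouth is at (283,90) and its cap at (283,272), between the finger lines, with the spoon at (460,110) well clear. Going down and gripping.

jog_arm:
  increments:
    - [[0, 0.006, 0.1, 0, 0, 0.0033, 0], [0, 0.006, 0.1, 0, 0, 0, 0], [0, 0, 0.1, 0, 0, 0, 0], [0, 0, 0.1, 0, 0, 0, 0], [0, 0, 0.1, 0, 0, 0, 0], [0, 0, 0.1, 0, 0, 0, 0], [0, 0, 0.1, 0, 0, 0, 0], [0, 0, 0.08, 0, 0, 0, 0], [0, 0, 0.06, 0, 0, 0, 0], [0, 0, 0.04, 0, 0, 0, 0], [0, 0, 0.02, 0, 0, 0, 0], [0, 0, 0, 0, 0, 0, 0], [0, 0, 0, 0, 0, 0, 120], [0, 0, 0, 0, 0, 0, 160], [0, 0, 0, 0, 0, 0, 220], [0, 0, 0, 0, 0, 0, 220], [0, 0, 0, 0, 0, 0, 220], [0, 0, 0, 0, 0, 0, 220], [0, 0, 0, 0, 0, 0, 220], [0, 0, 0, 0, 0, 0, 220]]
  force: 80

```text
clock: 6.3
tcp_pos: [0.5766, -0.2372, 0.0073]
orientation: [0.001, 0.617, 0.787, 0.0]
wrist_force: [0.4, -0.2, 5.9]
finger_gap: 0.0324
grip_force: 81.1
```

Gripped. Lifting 20 mm, then tipping 24° about the mouth's lower edge, so the slide stays bounded on the worktop.

jog_arm:
  increments:
    - [[0, 0, -0.04, 0, 0, 0, 220], [0, 0, -0.04, 0, 0, 0, 220], [0.0012, 0, -0.0126, 0, -0.0111, 0, 220], [0.0012, 0, -0.0126, 0, -0.0111, 0, 220], [0.0012, 0, -0.0126, 0, -0.0111, 0, 220], [0.0012, 0, -0.0126, 0, -0.0111, 0, 220], [0.0012, 0, -0.0126, 0, -0.0111, 0, 220], [0.0012, 0, -0.0126, 0, -0.0111, 0, 220], [0.0012, 0, -0.0126, 0, -0.0111, 0, 220], [0.0012, 0, -0.0126, 0, -0.0111, 0, 220], [0.0012, 0, -0.0126, 0, -0.0111, 0, 220], [0.0012, 0, -0.0126, 0, -0.0111, 0, 220], [0.0012, 0, -0.0126, 0, -0.0111, 0, 220], [0.0012, 0, -0.0126, 0, -0.0111, 0, 220], [0, 0, 0, 0, 0, 0, 220], [0, 0, 0, 0, 0, 0, 220], [0, 0, 0, 0, 0, 0, 220], [0, 0, 0, 0, 0, 0, 220], [0, 0, 0, 0, 0, 0, 220], [0, 0, 0, 0, 0, 0, 220]]

```text
clock: 8.3
tcp_pos: [0.5733, -0.2268, 0.0624]
orientation: [0.163, 0.604, 0.77, -0.128]
wrist_force: [-0.2, 0.1, -0.9]
finger_gap: 0.0326
grip_force: 80.2
```

```bash
python3 - <<'E'
from h import *
s=env.get_state();print(s['tcp_pos'],R.from_matrix(q2R(s['orientation'])).as_euler('ZYX',degrees=True),s['wrist_force'])
T=q2R(s['orientation']);m=s['tcp_pos']+T@[.09,0,-.010]
for n in ('scene','top','wrist'):
    c=cams.read_camera(n);save(c,n+'2.png');print(n,'mouth pred',proj(c,m,s))
    for k in ('muddler_end','tube_mouth'):
        for d in spotter.landmark_of(k,n)[:2]: print(k,d)
    if n=='wrist': cv2.imwrite('pics/w2c.png',cv2.resize(c['pixels'][:260,160:420,::-1],None,fx=2.2,fy=2.2))
E
```

```text
[ 0.57326797 -0.22677195  0.06239102] [103.78333699  23.97027082 179.99584749] [-0.23741251  0.11605047 -0.90912047]
scene mouth pred [352.50180807 273.3065057 ]
muddler_end {'uv': [333.9, 269.7], 'conf': 0.55}
tube_mouth {'uv': [355.2, 271.7], 'conf': 0.65}
tube_mouth {'uv': [154.4, 269.2], 'conf': 0.64}
top mouth pred [364.51428762 202.95522323]
muddler_end {'uv': [336.0, 209.7], 'conf': 0.57}
tube_mouth {'uv': [221.9, 331.5], 'conf': 0.97}
wrist mouth pred [280.41404338  39.57303593]
tube_mouth {'uv': [277.9, 50.7], 'conf': 0.55}
```

View pics/w2c.png

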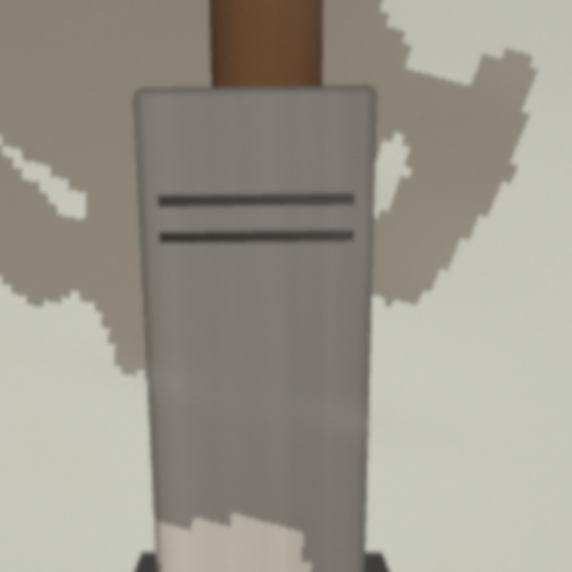

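The brown muddler shows at crop (265,40), out of the mouth. The networks' end point at top (336,210) gives about 60 mm out. I'll level about the muddler's resting end, then raise slightly and finish levelling.

jog_arm:
  increments:
    - [[0, 0, 0.0209, 0, 0.0111, 0, 220], [0, 0, 0.0209, 0, 0.0111, 0, 220], [0, 0, 0.0209, 0, 0.0111, 0, 220], [0, 0, 0.0209, 0, 0.0111, 0, 220], [0, 0, 0.0209, 0, 0.0111, 0, 220], [0, 0, 0.0209, 0, 0.0111, 0, 220], [0, 0, 0.0209, 0, 0.0111, 0, 220], [-0.0035, 0, -0.02, 0, 0, 0, 220], [-0.0035, 0, -0.02, 0, 0, 0, 220], [0, 0, 0, 0, 0.0111, 0, 220], [0, 0, 0, 0, 0.0111, 0, 220], [0, 0, 0, 0, 0.0111, 0, 220], [0, 0, 0, 0, 0.0111, 0, 220], [0, 0, 0, 0, 0.0111, 0, 220], [0, 0, 0, 0, 0, 0, 220], [0, 0, 0, 0, 0, 0, 220]]

```text
clock: 10.35
tcp_pos: [0.5762, -0.2374, 0.0383]
orientation: [0.001, 0.617, 0.787, -0.0]
wrist_force: [-0.4, 0.4, -1.7]
finger_gap: 0.0327
grip_force: 80.2
```

```bash
python3 - <<'E'
from h import *
s=env.get_state();print(s['tcp_pos'],R.from_matrix(q2R(s['orientation'])).as_euler('ZYX',degrees=True),s['wrist_force'])
T=q2R(s['orientation']);z=s['tcp_pos'][2]
for n in ('scene','top'):
    c=cams.read_camera(n)
    for k,zz in (('muddler_end',z+.006),('tube_mouth',z+.010)):
        for d in spotter.landmark_of(k,n)[:2]: print(n,k,d,(T.T@(ray(c,d['uv'],zz)-s['tcp_pos'])).round(3))
E
```

```text
[ 0.57618939 -0.23739427  0.03828996] [1.03824099e+02 7.20844169e-02 1.79975220e+02] [-0.37670405  0.40641213 -1.65766015]
scene muddler_end {'uv': [328.5, 258.5], 'conf': 0.59} [ 0.151 -0.    -0.006]
scene tube_mouth {'uv': [155.8, 265.0], 'conf': 0.91} [ 0.43  -0.189 -0.011]
scene tube_mouth {'uv': [361.7, 272.3], 'conf': 0.87} [ 0.082  0.004 -0.01 ]
top muddler_end {'uv': [374.0, 199.8], 'conf': 0.7} [ 0.079  0.    -0.006]
top muddler_end {'uv': [340.0, 209.4], 'conf': 0.67} [ 0.152 -0.001 -0.006]
top tube_mouth {'uv': [371.6, 204.9], 'conf': 0.85} [ 0.088 -0.009 -0.01 ]
top tube_mouth {'uv': [218.3, 333.5], 'conf': 0.84} [ 0.449 -0.178 -0.011]
```

About 60 mm is out. Lowering the tube, letting go, rising and moving over the exposed end.

jog_arm:
  increments:
    - [[0, 0, 0.03, 0, 0, 0, 220], [0, 0, 0.03, 0, 0, 0, 220], [0, 0, 0.03, 0, 0, 0, 220], [0, 0, 0.02, 0, 0, 0, 220], [0, 0, 0.012, 0, 0, 0, 220], [0, 0, 0.002, 0, 0, 0, 220], [0, 0, 0, 0, 0, 0, 220], [0, 0, 0, 0, 0, 0, 220], [0, 0, 0, 0, 0, 0, 120], [0, 0, 0, 0, 0, 0, 60], [0, 0, 0, 0, 0, 0, 0], [0, 0, 0, 0, 0, 0, 0], [0, 0, 0, 0, 0, 0, 0], [0, 0, 0, 0, 0, 0, 0], [0, 0, 0, 0, 0, 0, 0], [0, 0, 0, 0, 0, 0, 0]]

```text
clock: 12.25
tcp_pos: [0.576, -0.2374, 0.0069]
orientation: [-0.0, 0.617, 0.787, 0.0]
wrist_force: [0.4, -0.3, -0.5]
finger_gap: 0.0855
grip_force: 0.0
```

jog_arm:
  increments:
    - [[0, 0, -0.04, 0, 0, 0, 0], [0, 0, -0.06, 0, 0, 0, 0], [0, 0, -0.07, 0, 0, 0, 0], [0, 0, -0.07, 0, 0, 0, 0], [0.06, 0, -0.06, 0, 0, 0, 0], [0.08, 0, 0, 0, 0, 0, 0], [0.1, 0, 0, 0, 0, 0, 0], [0.1, 0, 0, 0, 0, 0, 0], [0.1, 0, 0, 0, 0, 0, 0], [0.06, 0, 0, 0, 0, 0, 0], [0, 0, 0, 0, 0, 0, 0], [0, 0, 0, 0, 0, 0, 0]]

```text
clock: 13.45
tcp_pos: [0.5465, -0.1159, 0.0824]
orientation: [0.001, 0.617, 0.787, 0.0]
wrist_force: [-0.2, -0.6, -0.8]
finger_gap: 0.0854
grip_force: 0.0
```

```bash
python3 - <<'E'
from h import *
s=env.get_state();print(s['clock'],s['tcp_pos'],R.from_matrix(q2R(s['orientation'])).as_euler('ZYX',degrees=True),s['wrist_force'])
T=q2R(s['orientation'])
for n in ('wrist','scene','top'):
    c=cams.read_camera(n)
    if n=='wrist': save(c,'w3.png')
    if n=='scene': cv2.imwrite('pics/s3.png',cv2.resize(c['pixels'][200:350,260:480,::-1],None,fx=3.5,fy=3.5))
    for k,zz in (('muddler_end',.013),('tube_mouth',.017),('tube',0)):
        for d in spotter.landmark_of(k,n)[:2]: print(n,k,d,(T.T@(ray(c,d['uv'],zz,s)-s['tcp_pos'])).round(3))
    for d in spotter.cut_out('muddler',n)[:1]:
        ct=max(cv2.findContours(d['region'].astype(np.uint8),0,2)[0],key=cv2.contourArea)[:,0]
        r=cv2.minAreaRect((np.array([(T.T@(ray(c,u,.013,s)-s['tcp_pos']))[:2] for u in ct])*1000).astype(np.float32));print('cut',d['conf'],r)
E
```

```text
13.45 [ 0.54647625 -0.11594141  0.08238423] [1.03853831e+02 4.83820103e-02 1.79957080e+02] [-0.17067792 -0.57219962 -0.76246855]
wrist muddler_end {'uv': [276.3, 184.1], 'conf': 0.87} [ 0.024 -0.002  0.069]
wrist tube_mouth {'uv': [272.6, 277.6], 'conf': 0.79} [-0.037 -0.004  0.065]
wrist tube {'uv': [279.8, 375.5], 'conf': 0.73} [-0.127  0.     0.082]
cut 0.62 ((-9.971054077148438, -0.887660026550293), (17.706777572631836, 72.87290954589844), 89.44280242919922)
scene muddler_end {'uv': [324.5, 262.9], 'conf': 0.68} [0.033 0.002 0.069]
scene tube_mouth {'uv': [356.9, 278.8], 'conf': 0.95} [-0.039  0.002  0.065]
scene tube_mouth {'uv': [156.0, 266.0], 'conf': 0.8} [ 0.321 -0.182  0.065]
scene tube {'uv': [399.8, 303.9], 'conf': 0.94} [-0.132  0.006  0.082]
scene tube {'uv': [199.9, 253.7], 'conf': 0.75} [ 0.271 -0.108  0.082]
cut 0.51 ((-16.504528045654297, 0.30512523651123047), (19.008216857910156, 34.36636734008789), 88.60565948486328)
top muddler_end {'uv': [334.7, 209.2], 'conf': 0.7} [0.032 0.005 0.069]
top muddler_end {'uv': [237.1, 134.1], 'conf': 0.31} [0.194 0.219 0.069]
top tube_mouth {'uv': [219.9, 332.5], 'conf': 0.69} [ 0.327 -0.181  0.065]
top tube {'uv': [237.0, 289.8], 'conf': 0.66} [ 0.275 -0.107  0.082]
cut 0.62 ((8.991270065307617, -1.7274723052978516), (16.969587326049805, 37.143028259277344), 88.54925537109375)
```

View pics/s3.png

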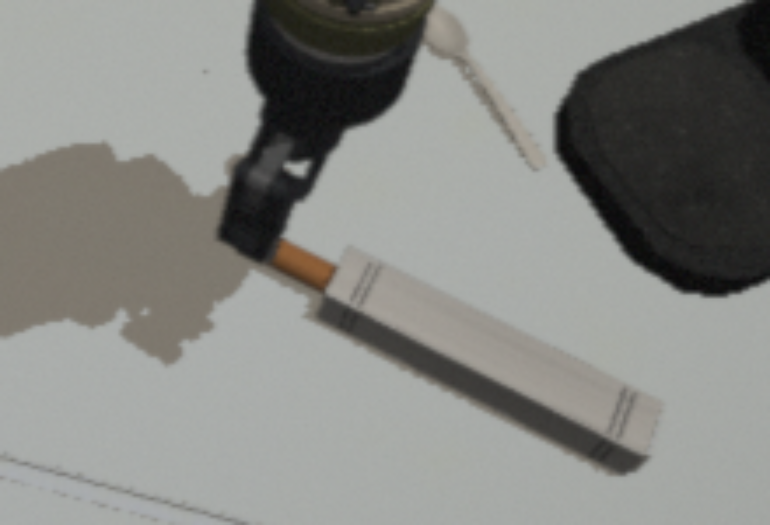

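The tube lies flat with the muddler out of its mouth at crop (300,262), and the gripper is over the exposed end. Going down and gripping gently.

jog_arm:
  increments:
    - [[0, -0.003, 0.06, 0, 0, 0, 0], [0, 0, 0.07, 0, 0, 0, 0], [0, 0, 0.07, 0, 0, 0, 0], [0, 0, 0.05, 0, 0, 0, 0], [0, 0, 0.03, 0, 0, 0, 60], [0, 0, 0.017, 0, 0, 0, 100], [0, 0, 0, 0, 0, 0, 140], [0, 0, 0, 0, 0, 0, 170], [0, 0, 0, 0, 0, 0, 190], [0, 0, 0, 0, 0, 0, 255], [0, 0, 0, 0, 0, 0, 255], [0, 0, 0, 0, 0, 0, 255], [0, 0, 0, 0, 0, 0, 255], [0, 0, 0, 0, 0, 0, 255]]
  force: 30

```text
clock: 15.6
tcp_pos: [0.5459, -0.1163, 0.008]
orientation: [0.0, 0.617, 0.787, 0.0]
wrist_force: [0.9, 0.0, 2.1]
finger_gap: 0.0166
grip_force: 31.6
```

jog_arm:
  increments:
    - [[0, 0, -0.006, 0, 0, 0, 255], [0.015, 0, 0, 0, 0, 0, 255], [0.03, 0, 0, 0, 0, 0, 255], [0.03, 0, 0, 0, 0, 0, 255], [0.03, 0, 0, 0, 0, 0, 255], [0.03, 0, 0, 0, 0, 0, 255], [0.03, 0, 0, 0, 0, 0, 255], [0.03, 0, 0, 0, 0, 0, 255], [0.03, 0, 0, 0, 0, 0, 255], [0.03, 0, 0, 0, 0, 0, 255], [0.03, 0, 0, 0, 0, 0, 255], [0.03, 0, 0, 0, 0, 0, 255], [0.03, 0, 0, 0, 0, 0, 255], [0.03, 0, 0, 0, 0, 0, 255], [0.03, 0, 0, 0, 0, 0, 255], [0.03, 0, 0, 0, 0, 0, 255], [0.03, 0, 0, 0, 0, 0, 255], [0.03, 0, 0, 0, 0, 0, 255], [0, 0, 0, 0, 0, 0, 255], [0, 0, 0, 0, 0, 0, 255]]

```text
clock: 17.6
tcp_pos: [0.5159, 0.0042, 0.0092]
orientation: [0.0, 0.617, 0.787, 0.0]
wrist_force: [0.0, 0.1, -0.3]
finger_gap: 0.0164
grip_force: 31.4
```

```bash
python3 - <<'E'
from h import *
s=env.get_state();print(s['clock'],s['tcp_pos'],s['joint_pos'].round(2))
T=q2R(s['orientation'])
for n in ('wrist','scene','top'):
    c=cams.read_camera(n)
    if n=='scene': cv2.imwrite('pics/s4.png',cv2.resize(c['pixels'][140:350,160:480,::-1],None,fx=2.4,fy=2.4))
    for k,zz in (('muddler_end',.015),('muddler',.015),('tube_mouth',.017),('tube',0)):
        for d in spotter.landmark_of(k,n)[:1]: print(n,k,d,(T.T@(ray(c,d['uv'],zz,s)-s['tcp_pos'])).round(3))
c=cams.read_camera('top')
for n in('top','scene'):
    c=cams.read_camera(n)
    for d in spotter.cut_out('tray',n)[:1]:
        ct=max(cv2.findContours(d['region'].astype(np.uint8),0,2)[0],key=cv2.contourArea)[:,0]
        print('tray',d['conf'],cv2.minAreaRect((np.array([ray(c,u,.012)[:2] for u in ct])*1000).astype(np.float32)))
E
```

```text
17.6 [0.51588571 0.00420019 0.00917093] [-0.15  0.38 -0.45  0.74 -0.    1.18]
wrist muddler_end {'uv': [279.8, 215.5], 'conf': 0.66} [ 0.025 -0.    -0.006]
wrist muddler {'uv': [279.4, 369.7], 'conf': 0.65} [-0.048 -0.    -0.006]
scene muddler_end {'uv': [271.1, 238.3], 'conf': 0.83} [ 0.033 -0.004 -0.006]
scene muddler {'uv': [306.6, 255.1], 'conf': 0.67} [-0.051 -0.001 -0.006]
scene tube_mouth {'uv': [356.7, 278.5], 'conf': 0.86} [-0.162  0.004 -0.008]
scene tube {'uv': [395.2, 306.3], 'conf': 0.94} [-0.25  -0.002  0.009]
top muddler_end {'uv': [164.2, 199.0], 'conf': 0.7} [ 0.255  0.119 -0.006]
top muddler {'uv': [238.5, 133.0], 'conf': 0.17} [ 0.066  0.221 -0.006]
top tube_mouth {'uv': [367.4, 207.1], 'conf': 0.7} [-0.159 -0.008 -0.008]
top tube {'uv': [406.0, 195.8], 'conf': 0.56} [-0.251 -0.003  0.009]
tray 0.73 ((575.7516479492188, 282.55908203125), (94.58644104003906, 202.0655975341797), 2.6613993644714355)
tray 0.69 ((573.2158203125, 281.4971923828125), (99.77930450439453, 209.05307006835938), 3.8884968757629395)
```

View pics/s4.png

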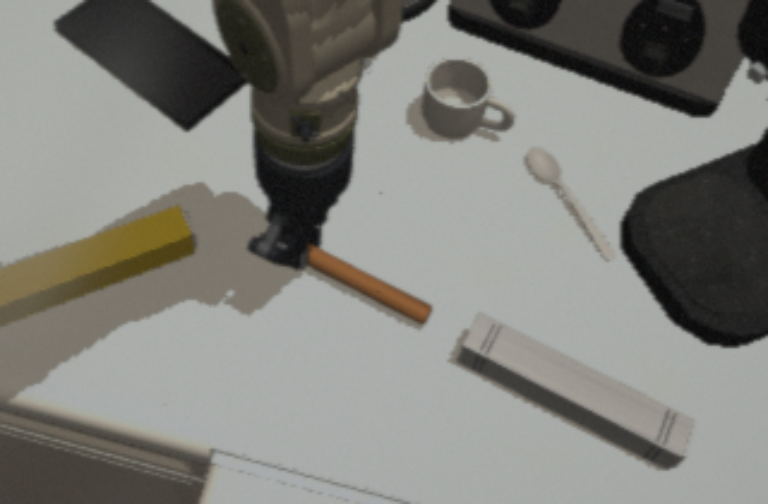

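The muddler is fully out (crop (370,285)), its middle about 49 mm behind the TCP, and the tube is still flat. Carrying it to the tray.

jog_arm:
  increments:
    - [[0, 0, -0.04, 0, 0, 0, 255], [0, 0, -0.06, 0, 0, 0, 255], [0, 0, -0.06, 0, 0, 0, 255], [0.05, 0.022, -0.04, 0, 0, 0, 255], [0.1, 0.044, 0, 0, 0, 0, 255], [0.1, 0.044, 0, 0, 0, 0, 255], [0.1, 0.044, 0, 0, 0, 0, 255], [0.1, 0.044, 0, 0, 0, 0, 255], [0.1, 0.044, 0, 0, 0, 0, 255], [0.1, 0.044, 0, 0, 0, 0, 255], [0.1, 0.044, 0, 0, 0, 0, 255], [0.1, 0.044, 0, 0, 0, 0, 255], [0.1, 0.044, 0, 0, 0, 0, 255], [0.1, 0.044, 0, 0, 0, 0, 255], [0.1, 0.044, 0, 0, 0, 0, 255], [0.062, 0.024, 0, 0, 0, 0, 255], [0, 0, 0, 0, 0, 0.0204, 255], [0, 0, 0, 0, 0, 0.0204, 255], [0, 0, 0, 0, 0, 0.0204, 255], [0, 0, 0, 0, 0, 0, 255]]

```text
clock: 20.6
tcp_pos: [0.5716, 0.3309, 0.0594]
orientation: [-0.0, 0.689, 0.724, 0.0]
wrist_force: [-0.0, 0.7, 0.2]
finger_gap: 0.0162
grip_force: 31.4
```

```bash
python3 - <<'E'
from h import *
s=env.get_state();print(s['clock'],s['tcp_pos'],R.from_matrix(q2R(s['orientation'])).as_euler('ZYX',degrees=True),s['grip_force'])
T=q2R(s['orientation']);z=s['tcp_pos'][2]
for n in ('wrist','scene','top'):
    c=cams.read_camera(n)
    if n=='wrist': save(c,'w5.png')
    if n=='scene': cv2.imwrite('pics/s5.png',cv2.resize(c['pixels'][80:260,130:330,::-1],None,fx=3,fy=3))
    for k,zz in (('muddler_end',z+.006),('muddler',z+.006),('tray',0)):
        for d in spotter.landmark_of(k,n)[:1]: print(n,k,d,(T.T@(ray(c,d['uv'],zz,s)-s['tcp_pos'])).round(3))
E
```

```text
20.6 [0.57163468 0.33094413 0.05939509] [ 9.28305793e+01 -1.87855626e-02 -1.79990894e+02] 31.378524899482727
wrist muddler_end {'uv': [277.7, 215.9], 'conf': 0.76} [ 0.025 -0.001 -0.006]
wrist muddler {'uv': [278.2, 367.5], 'conf': 0.91} [-0.047 -0.001 -0.006]
scene tray {'uv': [221.8, 162.5], 'conf': 0.71} [-0.046  0.001  0.059]
top muddler_end {'uv': [117.3, 196.4], 'conf': 0.66} [ 0.03  -0.002 -0.006]
top muddler {'uv': [157.8, 195.3], 'conf': 0.85} [-0.052 -0.005 -0.006]
top tray {'uv': [161.3, 200.2], 'conf': 0.89} [-0.04  -0.004  0.059]
```

View pics/s5.png

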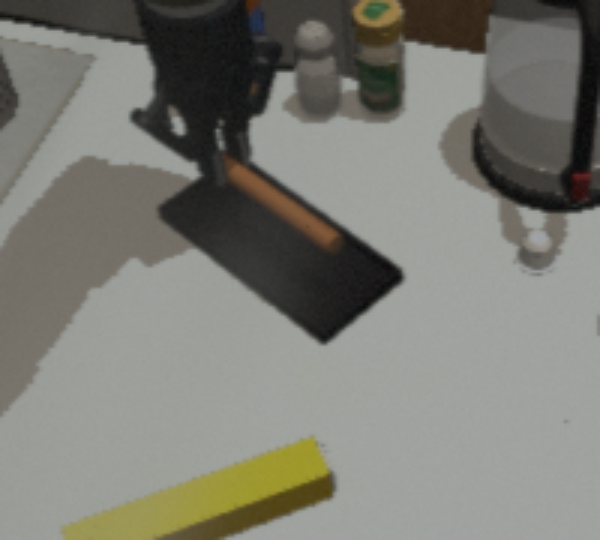

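The muddler is over the tray along its length (crop (285,205)). Lowering, opening a little, then lifting clear.

jog_arm:
  increments:
    - [[0, 0, 0.04, 0, 0, 0, 255], [0, 0, 0.05, 0, 0, 0, 255], [0, 0, 0.05, 0, 0, 0, 255], [0, 0, 0.03, 0, 0, 0, 255], [0, 0, 0.016, 0, 0, 0, 255], [0, 0, 0.008, 0, 0, 0, 255], [0, 0, 0.004, 0, 0, 0, 255], [0, 0, 0, 0, 0, 0, 255], [0, 0, 0, 0, 0, 0, 255]]

```text
clock: 22.1
tcp_pos: [0.5726, 0.33, 0.0102]
orientation: [0.0, 0.69, 0.724, 0.001]
wrist_force: [0.8, -0.1, 0.3]
finger_gap: 0.0168
grip_force: 31.4
```

jog_arm:
  increments:
    - [[0, 0, 0, 0, 0, 0, 190], [0, 0, 0, 0, 0, 0, 180], [0, 0, 0, 0, 0, 0, 170], [0, 0, 0, 0, 0, 0, 160], [0, 0, 0, 0, 0, 0, 160], [0, 0, 0, 0, 0, 0, 160], [0, 0, -0.02, 0, 0, 0, 160], [0, 0, -0.04, 0, 0, 0, 160], [0, 0, -0.08, 0, 0, 0, 160], [0, 0, -0.12, 0, 0, 0, 160], [0, 0, -0.12, 0, 0, 0, 160], [0, 0, -0.12, 0, 0, 0, 160], [0, 0, 0, 0, 0, 0, 160], [0, 0, 0, 0, 0, 0, 160], [0, 0, 0, 0, 0, 0, 160]]

```text
clock: 23.6
tcp_pos: [0.5716, 0.3296, 0.1341]
orientation: [-0.0, 0.69, 0.724, -0.0]
wrist_force: [0.5, 0.6, -0.7]
finger_gap: 0.0316
grip_force: 0.0
```

```bash
python3 - <<'E'
from h import *
s=env.get_state();print(s['clock'],s['tcp_pos'],s['wrist_force'])
TR=np.array([.5745,.2815]);a=np.radians(92.8);X=np.array([np.cos(a),np.sin(a)]);Y=np.array([-X[1],X[0]])
for n in ('scene','top','wrist'):
    c=cams.read_camera(n)
    if n=='wrist': save(c,'w6.png')
    for k,zz in (('muddler_end',.014),('muddler',.014),('tray',0)):
        for d in spotter.landmark_of(k,n)[:1]:
            p=ray(c,d['uv'],zz,s)[:2]-TR;print(n,k,round(d['conf'],2),np.round([p@X,p@Y],3))
E
```

```text
23.6 [0.57162774 0.32963673 0.1341477 ] [ 0.54509187  0.61298576 -0.67953784]
scene muddler_end 0.61 [0.078 0.004]
scene muddler 0.71 [-0.008 -0.001]
scene tray 0.56 [ 0.007 -0.008]
top muddler_end 0.64 [ 0.077 -0.002]
top muddler 0.68 [-0.003  0.005]
top tray 0.71 [0.003 0.001]
wrist muddler_end 0.76 [0.072 0.002]
wrist muddler 0.84 [-0.002 -0.   ]
wrist tray 0.78 [ 0.001 -0.003]
```

View pics/w6.png

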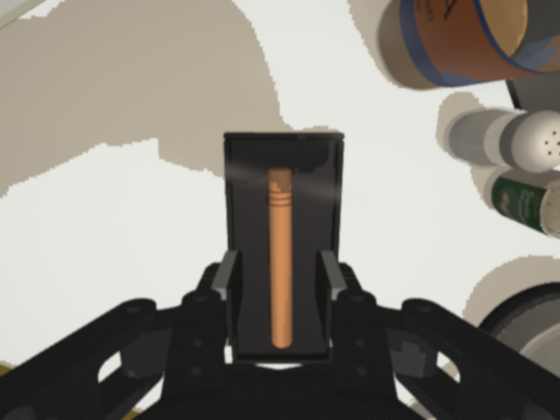

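The muddler lies in the tray from (280,175) to (282,345), centred and released, and the gripper is clear.

```bash
python3 -c "
from h import *
print(ticket.hand_in())"
```

```text
the job is handed in; nothing more can be done
None
```

The job is handed in (no verdict was returned): the last checks showed the muddler lying released and centred in the tray, the tube was still flat when last checked after the draw-out, and the cup, teaspoon and pod were never touched.

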